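Clear the measuring guide and hold the probe in it

TASK

The finished sample vial is still hanging in the bore of the measuring guide: pull it out and drop it into the wire basket. Then take the probe from its holder by the handle and lower its rod through the bore without touching the guide, until the tip is about halfway between the bridge plate's underside and the foot plate. Finish while still holding it there in the gripper, still, upright and centred in the bore, and leave the other things on the table alone.

Things in the scene. Friction and masses are not known exactly. Their poses are not given: they have to be found in the camera images.
- guide: Fixed metal bridge. Foot plate 90 x 120 mm (x, y), its top 12 mm above the table; two posts at y = -50 and +50 mm; bridge plate 90 x 120 x 16 mm on them, top 100 mm and underside 84 mm above the table. A plain round 24 mm bore goes down through the middle of the bridge plate into free space. Origin on the table straight below the bore, z up.
- bore (a point): Centre of the bore's mouth, at the top face of the bridge plate (100 mm above the table).
- vial: Finished sample vial, loose, about 40 g: round-bottomed clear tube 18 mm in diameter, 70 mm long, below a white ribbed cap 36 mm in diameter, 34 mm tall. Hangs upright in the bore, cap's underside on the bridge plate, tube's bottom about 30 mm above the table. Origin at the centre of the tube's bottom, z towards the cap.
- vial_cap (a point): Middle of the vial's cap, 87 mm from the tube's bottom along the vial's z and 17 mm above the cap's underside.
- vial_mid (a point): Point on the vial's axis halfway along its whole length, 52 mm from the tube's bottom.
- basket: Wire collection basket, open-topped and fixed, 184 x 164 mm outside (x, y), 80 mm high, sides and floor 4 mm thick. Origin under the centre of its floor, on the table.
- holder: Probe holder, fixed: round foot 80 mm in diameter and 12 mm thick with an upright white tube 40 mm in diameter, its top 125 mm above the table, and a 16 mm hole down the tube. Origin on the table on the tube's axis.
- probe: Probe, loose, about 120 g: steel rod 8 mm in diameter, 110 mm long, below a black square handle 26 x 26 mm, 50 mm tall (8 mm stub on top). Stands upright, rod down in the holder's tube, handle's underside on the tube's top, tip about 15 mm above the table. Origin at the rod's tip, z towards the handle; the handle's flat sides face the body's x and y.
- probe_tip (a point): The rod's tip (lower end of the probe).
- probe_grip (a point): Centre of the probe's handle, 135 mm from the tip along the probe's z; the handle reaches 25 mm above and below it.
- strip_jar: Bystander: white jar, 48 mm in diameter, 70 mm tall, standing loose beyond the work. Origin under its base.
- sample_bottle: Bystander: clear closed bottle, 50 mm in diameter, 85 mm tall, standing loose beyond the work. Origin under its base.
- well_tray: Bystander: white tray of small wells, 80 x 125 x 20 mm, loose on the table beyond the work. Origin under its centre.
Mind the look-alikes: they are no part of the job. What is shaped like the vial but red is not meant.

How it is judged (in metres and radians):
On the way, in this order (a step that is already met when the one before it is completed fails the run):
1. the vial is in the basket, let go (x of vial_mid in the frame of basket between -0.088 and 0.088 m and y of vial_mid in the frame of basket between -0.078 and 0.078 m and z of vial_mid in the frame of basket between 0 and 0.07 m and contact force between vial and the fingers below 0.05 N), for 0.2 s.
2. the probe is lifted clear of its holder, tip above the holder's top (z of probe_tip in the frame of holder above 0.126 m and contact force between probe and the fingers above 0.5 N), for 0.1 s.
At the end, for the whole second after the job is handed in: Gripper alone holds the probe, still (under 20 mm/s), upright within 0.09 rad, not touching guide or holder; tip within 4.5 mm of the bore axis and 33 to 63 mm above the table, handle centre within 12 mm of that axis. Vial is in the basket, let go (all of step 1 and horizontal distance between probe_tip and bore below 0.0045 m and horizontal distance between probe_grip and bore below 0.012 m and angle between probe_tip's own z axis and vertical below 0.09 rad and z of probe_tip in the frame of guide between 0.033 and 0.063 m and contact force between probe and the fingers above 0.5 N and contact force between probe and guide below 0.1 N and contact force between probe and holder below 0.1 N and linear speed of probe below 0.02 m/s); the arm keeps its last pose, push and grip.
It fails at once if the probe touches the guide (contact force between probe and guide above 0.3 N).
It fails at once if the strip jar is moved by more than 20 mm (distance of strip_jar from where it was at the start of the episode above 0.02 m).
It fails at once if the sample bottle is moved by more than 20 mm (distance of sample_bottle from where it was at the start of the episode above 0.02 m).
It fails at once if the well tray is moved by more than 20 mm (distance of well_tray from where it was at the start of the episode above 0.02 m).
It also fails if it takes over 59 s, if anything falls off the work surface, if the arm or the gripper's body presses on something with over 40 N, if the wrist force passes 120 N, or if a joint passes its speed limit or range.

ROBOT

A 6-joint arm with a two-finger parallel gripper is mounted at the origin on the work surface. World frame = base frame: x ahead of the robot, y to its left, z up, the work surface at z = 0. Lengths are in mm, angles in degrees, forces in N, time in s.
With the tool pointing down it reaches from about 375 to 925 mm from the base axis. Payload 5.7 kg.
Tool frame: the origin (TCP) lies at the very end of the fingers, on their centre line; the grasp point (between the pads) lies 19 mm behind it; z points along the fingers, y is the line along which they close (so a half turn about z gives the same grasp; the last joint's range is limited). The gripper opens to 85 mm and grips with 20 to 120 N. Pads are 22 mm wide; open, the fingers measure 114 mm over their backs; the gripper's body (76 mm by 85 mm) begins 54 mm behind the grasp point. The pads swing forward as they close: fully open they stand 13 mm farther back than shut.
Start: joints at [-80.621, 20.558, 86.54, -0, 72.909, -6.595], TCP at [165.107, -576.804, 231.267] pointing down, gripper open.
Joint ranges: [-170.27, 170.27], [-57.76, 135], [12.27, 136.19], [-55.21, 235.2], [11.17, 155.16], [-170.74, 170.74]. Speed limits (degrees/s): [136.94, 136.94, 180, 180, 180, 180].

INTERFACE

Orientations are given as [roll, pitch, yaw] about the fixed x, y, z axes, in that order (R = Rz(yaw) Ry(pitch) Rx(roll)).
In Python, from rig import * gives the robot as it stands. The module is installed in compiled form; this text tells all that it offers.
- The arm moves only by the shell command python3 -m handwheel 'ROWS' [FORCE]. ROWS is a JSON object of lists of equal length, an entry for each row: "translation": the shift along the tool's x, y, z in cm, a list of three; "rot": the turn, a rotation vector about the tool's x, y, z in rad, a list of three; "fingers": the opening, from 0 (shut) to 1 (fully open). In form: {"translation": [[x, y, z], ...], "rot": [[wx, wy, wz], ...], "fingers": [fingers, ...]}. A call has exactly 10 rows; each row is the pose to reach, as a shift and turn from the pose commanded when the call began, along the tool's axes at that moment; what a row does not reach only later rows make up. A row lasts 1/12 s, in which the tool goes at most 41.7 mm and 7.16 degrees, less where a joint would pass 70% of its speed; a pose out of reach is approached as far as the arm can. A call with a gripper value outside its range is refused whole. The fingers move at their own pace and stop on an object; FORCE is the grip in N (left out, the last holds). Time passes only in rows, so rows that repeat a pose let the fingers close, or fill a call up. It gives the time, the measured TCP pose, the force, the opening and the grip force at its end, in the units of the state.
- observe(): the state, without advancing time (a new reading comes with each control period).
- grab_frame(name): name is "side" or "top" or "wrist"; returns a dict with "image" (384x512x3 uint8, red, green, blue), "vertical_fov" (degrees; the focal length in pixels is half the picture's height over the tangent of half this angle, whatever the lens; pixels are square), "cx", "cy" (the principal point, pixels), "distortion" ([k1, k2, p1, p2, k3] as OpenCV has them; the pictures are not rectified), "position" and "rotation" of the camera in the world. Camera axes: x right, y up, looking along -z (the intrinsics and any distortion apply to the point x, -y, -z); pixel columns grow to the right and rows downward; lengths in mm; the calibration is good to about 2 mm. A picture is of the moment at which its call begins. There is no depth.
- close_job(): hands the job in; it is judged then, once.
The state is a dict: "t": time; "qpos": joint angles; "qvel": joint speeds; "effort": joint torques, N m; "eef_pos": TCP position; "tcp_rot": TCP orientation; "ft_force": force on the tool from outside, world axes, zero at the start; "moment": the same for the moment, N m; "opening": opening from 0.0 (shut) to 1.0 (fully open); "grip_force": force on a finger pad.
Only numpy, scipy, OpenCV 4.12 (cv2) and the standard library are available. Lean on these libraries where they do the work, as an engineer would, in place of code of your own. Each camera call takes 0.05 s, during which the arm holds its last target. There are 200 camera calls.

## Working session

There is one attempt and no reset: what is moved stays moved. The work goes in short steps, Python scripts to look and compute and a shell command to move; the robot and the scene stay as the last step left them, time stands still between calls to the robot, and variables do not carry over. Pictures are saved under pics/ and viewed, at most 13 in all, crops included, and the job is handed in when it is done.

```bash
mkdir -p pics; cat > h.py <<'E'
from rig import *
import numpy as np, cv2, json
from scipy.spatial.transform import Rotation as R
def snap(n,fn=None):
    f=grab_frame(n)
    if fn: cv2.imwrite('pics/'+fn,f['image'][...,::-1])
    return f
def ray(f,u,v):
    F=f['image'].shape[0]/2/np.tan(np.radians(f['vertical_fov']/2))
    K=np.array([[F,0,f['cx']],[0,F,f['cy']],[0,0,1]])
    p=cv2.undistortPoints(np.array([[[u,v]]],float),K,np.array(f['distortion'],float))[0,0]
    d=np.array(f['rotation'])@np.array([p[0],-p[1],-1]); return np.array(f['position'],float),d/np.linalg.norm(d)
def onz(f,u,v,z):
    o,d=ray(f,u,v); return o+d*(z-o[2])/d[2]
def proj(f,P):
    F=f['image'].shape[0]/2/np.tan(np.radians(f['vertical_fov']/2))
    K=np.array([[F,0,f['cx']],[0,F,f['cy']],[0,0,1]])
    c=np.array(f['rotation']).T@(np.array(P,float)-f['position']); c=np.array([c[0],-c[1],-c[2]])
    return cv2.projectPoints(c.reshape(1,3),np.zeros(3),np.zeros(3),K,np.array(f['distortion'],float))[0][0,0]
def cross(a,b):
    A=sum(np.eye(3)-np.outer(d,d) for o,d in(a,b)); B=sum((np.eye(3)-np.outer(d,d))@o for o,d in(a,b))
    return np.linalg.solve(A,B)
E
python3 - <<'E'
from h import *
import pickle
s=observe();print({k:s[k] for k in('t','eef_pos','tcp_rot','opening')})
D={}
for n in('top','side','wrist'):
    f=snap(n,n+'0.png');D[n]=f;print(n,f['position'],np.round(f['rotation'],3).tolist(),f['vertical_fov'],f['distortion'])
pickle.dump(D,open('f0.pkl','wb'))
E
```

```text
{'t': 0.0, 'eef_pos': array([ 165.03247293, -576.16099921,  230.44741727]), 'tcp_rot': array([-1.79895521e+02, -1.24010268e-02,  1.59774148e+01]), 'opening': 1.0029672473231885}
top [408.52828082  -3.09254865 764.80417586] [9.837, 2.082, -91.259] 57.38189467544725 [0.03028391 0.         0.         0.         0.        ]
side [ 258.71355986 -563.91420998  723.88703834] [46.734, 1.058, -26.527] 44.21965608126955 [-0.02914973  0.          0.          0.          0.        ]
wrist [ 241.08240663 -554.48690885  373.08188095] [-17.855, 0.095, -73.997] 62.45890991473021 [0.0296127 0.        0.        0.        0.       ]
```

View pics/top0.png

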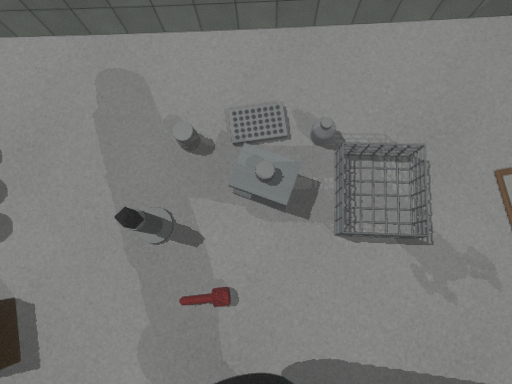

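View pics/side0.png

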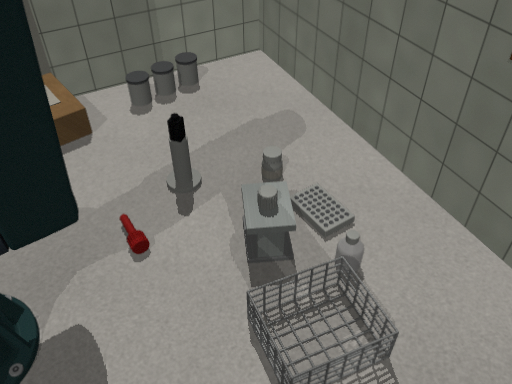

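The top view shows the guide with the vial cap at (265,170), basket around (383,192), holder/probe at (130-160,222), and the red look-alike at (207,298). The side view shows the cap at (268,195), probe handle at (177,128) and basket at the lower right. Camera rotations are Euler angles, so I'll convert them.

```bash
sed -i "s/np.array(f\['rotation'\])/R.from_euler('xyz',f['rotation'],degrees=True).as_matrix()/g" h.py
python3 - <<'E'
from h import *
import pickle
D=pickle.load(open('f0.pkl','rb'))
def crop(n,x,y,w,h,s): return cv2.resize(D[n]['image'][y:y+h,x:x+w,::-1],None,fx=s,fy=s,interpolation=cv2.INTER_CUBIC)
a=crop('top',220,130,100,75,4);b=crop('top',105,190,100,75,4);c=crop('side',230,165,100,75,4);d=crop('side',150,105,100,75,4)
im=np.vstack([np.hstack([a,b]),np.hstack([c,d])]);cv2.imwrite('pics/c1.png',np.clip(im*1.6,0,255))
f=D['top']
print('cap',onz(f,265,170,134)[:2])
c=[onz(f,*p,100)[:2] for p in((246,146),(300,162),(284,206),(230,186))];print(np.round(c),np.mean(c,0))
print('probe',onz(f,128,216,175)[:2])
c=[onz(f,*p,80)[:2] for p in((336,144),(424,144),(431,243),(335,237))];print(np.round(c),np.mean(c,0))
E
```

```text
cap [565.39186973  -2.60481237]
[[624.  34.]
 [588. -71.]
 [502. -37.]
 [544.  66.]] [564.39425678  -2.07560645]
probe [481.65544941 233.10740037]
[[ 628. -147.]
 [ 622. -319.]
 [ 427. -312.]
 [ 442. -133.]] [ 529.75081753 -227.62876989][ WARN:0@0.087] global loadsave.cpp:1063 imwrite_ Unsupported depth image for selected encoder is fallbacked to CV_8U.
```

View pics/c1.png

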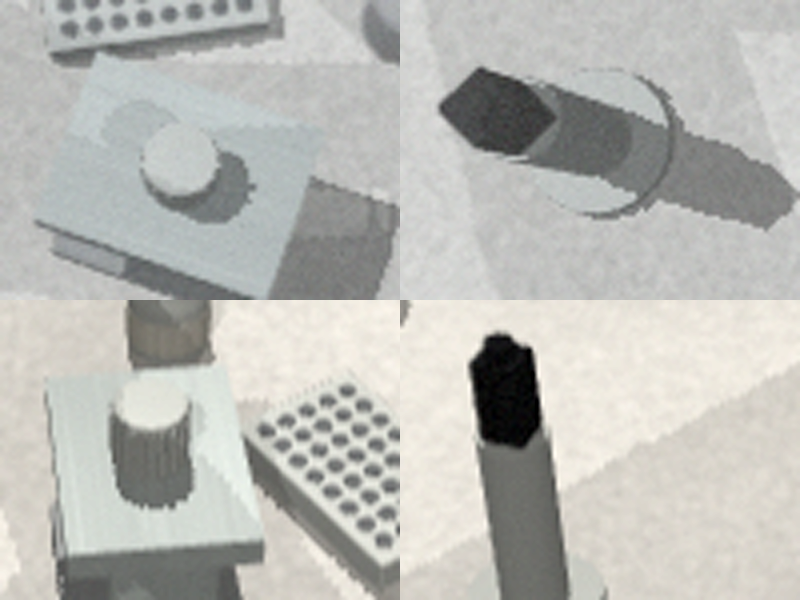

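Zoomed crops: cap top centre at about top-image pixel (265,169.5), guide corners as estimated, and handle top at about (125,216). Next I move above the guide for a closer look.

```bash
python3 -m handwheel '{"translation":[[2,-1.6,-0.1],[4.8,-3.9,-0.2],[7.8,-6.4,-0.4],[10.8,-8.8,-0.5],[13.8,-11.2,-0.7],[16.8,-13.7,-0.8],[19.8,-16.1,-1],[22.8,-18.6,-1.2],[25.8,-21,-1.3],[28.8,-23.4,-1.5]],"rot":[[0,0,0],[0,0,0],[0,0,0],[0,0,0],[0,0,0],[0,0,0],[0,0,0],[0,0,0],[0,0,0],[0,0,0]],"fingers":[1,1,1,1,1,1,1,1,1,1]}' 40
python3 -m handwheel '{"translation":[[3,-2.4,-0.1],[6,-4.9,-0.3],[9,-7.3,-0.5],[12,-9.8,-0.7],[15,-12.2,-0.8],[18,-14.6,-1],[21,-17,-1.2],[23.5,-19.2,-1.4],[25,-20.5,-1.5],[25.5,-20.8,-1.5]],"rot":[[0,0,0],[0,0,0],[0,0,0],[0,0,0],[0,0,0],[0,0,0],[0,0,0],[0,0,0],[0,0,0],[0,0,0]],"fingers":[1,1,1,1,1,1,1,1,1,1]}'
python3 - <<'E'
from h import *
import pickle
f=snap('wrist','w1.png');pickle.dump(f,open('w1.pkl','wb'));s=observe();print(s['t'],s['eef_pos'],s['tcp_rot'],f['position'],f['rotation'])
print(proj(f,[565,-3,134]),proj(f,[482,233,175]),proj(f,s['eef_pos']))
E
```

```text
t: 0.98
eef_pos: [378.1, -270.7, 246.2]
tcp_rot: [-180.0, 0.0, 16.0]
ft_force: [0.1, -0.7, 0.7]
opening: 1.001
grip_force: 0.0
t: 1.82
eef_pos: [567.0, 0.6, 261.2]
tcp_rot: [-179.9, -0.1, 16.2]
ft_force: [0.4, -0.7, -0.1]
opening: 0.997
grip_force: 0.0
1.8667 [ 5.66817494e+02 -3.08490960e-01  2.61048559e+02] [-1.79970806e+02 -3.64154686e-02  1.61372782e+01] [642.8827258   22.63733739 403.86783731] [-1.78023882e+01  5.21873624e-02 -7.38191030e+01]
[258.96544692 188.45224347] [-69.60249325 221.50017894] [257.33091852 256.74938624]
```

View pics/w1.png

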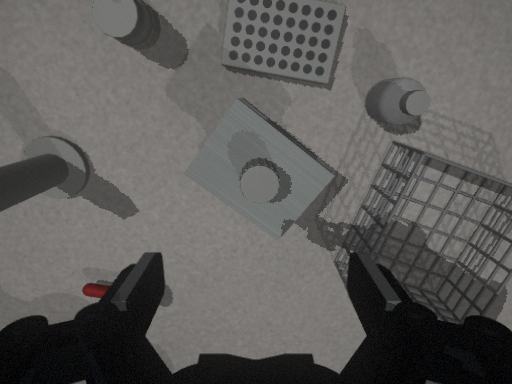

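The wrist view shows the cap at about (260,183), the guide plate with corners near (239,99), (335,178), (283,236), (185,170), the holder at upper left and the basket on the right.

```bash
python3 - <<'E'
from h import *
import pickle
f=pickle.load(open('w1.pkl','rb'));D=pickle.load(open('f0.pkl','rb'));t=D['top'];s=D['side']
g=cv2.cvtColor(f['image'],cv2.COLOR_RGB2GRAY)[150:215,225:295]
c=cv2.HoughCircles(cv2.resize(g,None,fx=4,fy=4,interpolation=cv2.INTER_CUBIC),cv2.HOUGH_GRADIENT,1,200,param1=80,param2=15,minRadius=60,maxRadius=110);print(c/4 if c is not None else c)
w=(260,183)
if c is not None: w=c[0,0,:2]/4+[225,150]
sc=(230+153/4,165+100/4) # side cap top ellipse centre
for n,(a,b) in {'t-w':(ray(t,265,169.5),ray(f,*w)),'t-s':(ray(t,265,169.5),ray(s,*sc)),'w-s':(ray(f,*w),ray(s,*sc))}.items(): print(n,cross(a,b))
print('w z134',onz(f,*w,134),'t',onz(t,265,169.5,134),'s',onz(s,*sc,134))
for nm,ff,P in(('w',f,((239,99),(335,178),(283,236),(185,170))),('t',t,((244.3,143.3),(301.3,162),(287,207),(229.3,185.5)))):
    q=np.array([onz(ff,*p,100)[:2] for p in P]);print(nm,np.round(q,1).tolist(),q.mean(0),[round(np.linalg.norm(q[i]-q[i-1]),1) for i in range(4)])
# handle top in top/side
print('handle t-s',cross(ray(t,105+460/4-0,190+110/4),ray(s,150+497/4-100,105+350/4-75)))
print('side tube', onz(s,150+ (515-400)/4,105+(445-300)/4,125))
# basket
for p in((336,144),(424,144),(431,243),(335,237)): print(onz(t,*p,80)[:2].round())
print(proj(s,[530,-228,0]),[proj(s,[*q,80]).round() for q in((628,-147),(622,-319),(427,-312),(442,-133))])
E
```

```text
[[[34.875 34.875 19.   ]]]
t-w [567.32899672  -2.90936519 130.26512331]
t-s [567.9103214   -2.98410797 132.91520302]
w-s [568.6653615   -3.18259838 133.44924324]
w z134 [568.4072085   -2.83976765 134.        ] t [566.34052366  -2.6302986  134.        ] s [568.72273519  -4.07857699 134.        ]
w [[632.3, 35.5], [586.6, -75.5], [512.1, -45.3], [553.1, 68.9]] [571.01346368  -4.06051998] [np.float64(86.0), np.float64(120.1), np.float64(80.4), np.float64(121.3)]
t [[629.3, 36.8], [587.6, -73.6], [500.1, -42.5], [545.1, 67.4]] [565.52528572  -2.95855635] [np.float64(89.6), np.float64(118.0), np.float64(92.9), np.float64(118.8)]
handle t-s [446.54732616  62.61553066 296.01110715]
side tube [478.25362618 226.13924652 125.        ]
[ 628. -147.]
[ 622. -319.]
[ 427. -312.]
[ 442. -133.]
[309.77788125 334.03948096] [array([336., 251.]), array([397., 329.]), array([283., 382.]), array([237., 285.])]
```

```bash
python3 -m handwheel '{"translation":[[0.1,0.1,1],[0.2,0.2,3],[0.2,0.2,5.5],[0.2,0.2,8],[0.2,0.2,10.5],[0.2,0.2,12.5],[0.2,0.2,14],[0.2,0.2,15],[0.2,0.2,15.5],[0.2,0.2,15.6]],"rot":[[0,0,0],[0,0,0],[0,0,0],[0,0,0],[0,0,0],[0,0,0],[0,0,0],[0,0,0],[0,0,0],[0,0,0]],"fingers":[1,0.8,0.7,0.7,0.7,0.7,0.7,0.7,0.7,0.7]}' 40
python3 -m handwheel '{"translation":[[0,0,0],[0,0,0],[0,0,0],[0,0,0],[0,0,0],[0,0,0],[0,0,0],[0,0,-0.2],[0,0,-0.6],[0,0,-1]],"rot":[[0,0,0],[0,0,0],[0,0,0],[0,0,0],[0,0,0],[0,0,0],[0,0,0],[0,0,0],[0,0,0],[0,0,0]],"fingers":[0.3,0.2,0.1,0.1,0.1,0.1,0.1,0.1,0.1,0.1]}' 40
```

```text
t: 2.7
eef_pos: [566.8, -4.7, 104.3]
tcp_rot: [-180.0, 0.1, 15.9]
ft_force: [0.1, -0.5, 0.4]
opening: 0.697
grip_force: 0.0
t: 3.53
eef_pos: [567.6, -3.6, 115.4]
tcp_rot: [-180.0, 0.0, 16.0]
ft_force: [-0.8, 0.0, -1.1]
opening: 0.411
grip_force: 39.8
```

```bash
python3 -m handwheel '{"translation":[[0,0,-1],[0,0,-2.5],[0,0,-4.2],[0,0,-6],[0,0,-7.5],[0,0,-8.5],[-0.5,1,-9],[-1.8,3.7,-9],[-3.4,7,-9],[-5,10.3,-9]],"rot":[[0,0,0],[0,0,0],[0,0,0],[0,0,0],[0,0,0],[0,0,0],[0,0,0],[0,0,0],[0,0,0],[0,0,0]],"fingers":[0.1,0.1,0.1,0.1,0.1,0.1,0.1,0.1,0.1,0.1]}'
python3 -m handwheel '{"translation":[[-1.6,3.4,0],[-3.2,6.8,0],[-4.4,9.2,0],[-4.9,10.2,0],[-4.9,10.3,1],[-4.9,10.3,3],[-4.9,10.3,5.5],[-4.9,10.3,8],[-4.9,10.3,10],[-4.9,10.3,10.8]],"rot":[[0,0,0],[0,0,0],[0,0,0],[0,0,0],[0,0,0],[0,0,0],[0,0,0],[0,0,0],[0,0,0],[0,0,0]],"fingers":[0.1,0.1,0.1,0.1,0.1,0.1,0.1,0.1,0.1,0.1]}'
python3 - <<'E'
from h import *
snap('side','s2.png')
E
```

```text
t: 4.37
eef_pos: [547.4, -117.8, 205.2]
tcp_rot: [-180.0, 0.0, 16.1]
ft_force: [0.2, 0.8, -1.5]
opening: 0.411
grip_force: 39.9
t: 5.2
eef_pos: [527.1, -226.3, 93.6]
tcp_rot: [-179.7, 0.2, 16.0]
ft_force: [-0.3, 0.5, -0.1]
opening: 0.401
grip_force: 39.9
```

View pics/s2.png

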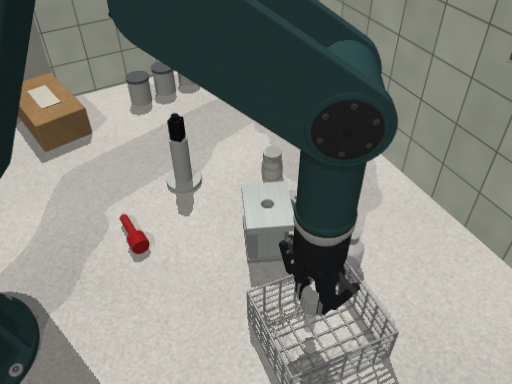

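The vial hangs inside the basket, and the bore is now empty at (267,203). Next I release it, rise and go back over the guide.

```bash
python3 -m handwheel '{"translation":[[0,0,0],[0,0,0],[0,0,0],[0,0,0],[0,0,0],[0,0,-0.5],[0,0,-2],[0,0,-5],[0,0,-8],[0,0,-11]],"rot":[[0,0,0],[0,0,0],[0,0,0],[0,0,0],[0,0,0],[0,0,0],[0,0,0],[0,0,0],[0,0,0],[0,0,0]],"fingers":[0.8,0.8,0.8,0.8,0.8,0.8,0.8,0.8,0.8,0.8]}'
python3 -m handwheel '{"translation":[[0.8,-1.6,-3],[2.2,-4.6,-5.6],[3.6,-7.6,-5.6],[5,-10.6,-5.6],[6.5,-13.6,-5.6],[8,-16.6,-5.6],[9,-18.8,-5.6],[9.6,-20.1,-5.6],[9.9,-20.6,-5.6],[9.9,-20.6,-5.6]],"rot":[[0,0,0],[0,0,0],[0,0,0],[0,0,0],[0,0,0],[0,0,0],[0,0,0],[0,0,0],[0,0,0],[0,0,0]],"fingers":[0.8,0.8,0.8,0.8,0.8,0.8,0.8,0.8,0.8,0.8]}'
python3 - <<'E'
from h import *
import pickle
G={n:snap(n) for n in('wrist','top','side')}
pickle.dump(G,open('g3.pkl','wb'));s=observe();print(s['t'],s['eef_pos'],s['tcp_rot'])
f=G['wrist'];print(f['position'],f['rotation'])
def crop(f,u,v,s=5,w=80,h=60): x=int(u-w/2);y=int(v-h/2);print(x,y);return np.clip(1.5*cv2.resize(f['image'][y:y+h,x:x+w,::-1],None,fx=s,fy=s,interpolation=cv2.INTER_CUBIC).astype(float),0,255).astype(np.uint8)
a=crop(f,*proj(f,[568,-3,100]));b=crop(G['side'],267,203)
c=crop(G['side'],283,330);d=crop(G['side'],180,140)
cv2.imwrite('pics/c3.png',np.vstack([np.hstack([a,b]),np.hstack([c,d])]))
E
```

```text
t: 6.08
eef_pos: [529.2, -228.9, 208.9]
tcp_rot: [-180.0, 0.0, 16.0]
ft_force: [1.9, -0.4, -0.5]
opening: 0.802
grip_force: 0.0
t: 6.92
eef_pos: [568.2, -2.8, 263.9]
tcp_rot: [180.0, -0.0, 16.1]
ft_force: [-0.7, -0.6, 0.0]
opening: 0.802
grip_force: 0.0
7.0667 [567.9214213   -4.86286651 263.50558744] [1.79969294e+02 2.79349992e-03 1.59346166e+01]
[644.05120801  19.32666335 406.46778261] [-1.78231722e+01 -6.91726418e-03 -7.38912489e+01]
215 145
227 173
243 300
140 110
```

View pics/c3.png

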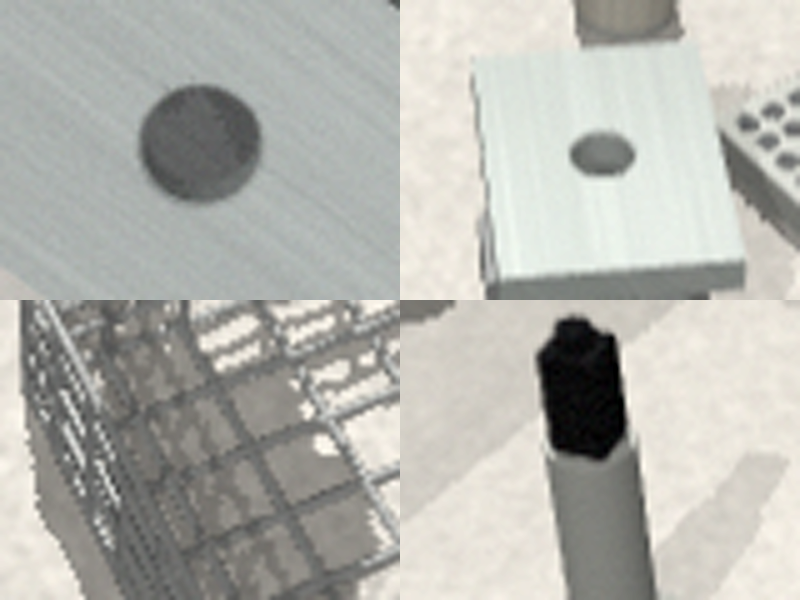

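Crops: the bore centre is at wrist pixel (255,173.8) and side pixel (267.4,203.8); the fallen vial isn't visible in the basket crop (I'll check it later), and the handle is in the last crop. Moving over the probe.

```bash
python3 -m handwheel '{"translation":[[-0.1,-1.6,-0.5],[-0.3,-4.5,-1],[-0.6,-7.8,-1.5],[-0.8,-11.2,-2],[-1,-14.6,-2],[-1.3,-18,-2],[-1.6,-21.2,-2],[-1.8,-23.6,-2],[-1.9,-24.8,-2],[-1.9,-25,-2]],"rot":[[0,0,0],[0,0,0],[0,0,0],[0,0,0],[0,0,0],[0,0,0],[0,0,0],[0,0,0],[0,0,0],[0,0,0]],"fingers":[0.8,0.8,0.8,0.8,0.8,0.8,0.8,0.8,0.8,0.8]}'
python3 - <<'E'
from h import *
import pickle
G=pickle.load(open('g3.pkl','rb'))
print('bore',onz(G['wrist'],255,173.8,100),onz(G['side'],267.4,203.8,100),cross(ray(G['wrist'],255,173.8),ray(G['side'],267.4,203.8)))
f=snap('wrist');t=snap('top');pickle.dump((f,t),open('g4.pkl','wb'));s=observe();print(s['t'],s['eef_pos'],s['tcp_rot'])
q=proj(f,[480,232,175]);print(q)
x,y=(q-[60,60]).astype(int);x=max(x,0);y=max(y,0);print(x,y)
a=np.clip(1.8*cv2.resize(f['image'][y:y+120,x:x+120,::-1],None,fx=5,fy=5,interpolation=cv2.INTER_CUBIC).astype(float),0,255)
cv2.imwrite('pics/c4.png',a.astype(np.uint8))
p=t['image'][:320,325:440,::-1];np.save('bk.npy',p)
E
```

```text
t: 7.9
eef_pos: [480.5, 232.0, 283.4]
tcp_rot: [-180.0, -0.0, 16.0]
ft_force: [0.5, -0.4, -0.7]
opening: 0.799
grip_force: 0.0
bore [569.08862267  -1.93316339 100.        ] [566.92577369  -4.86891742 100.        ] [568.38263959  -2.16027559  97.00399773]
8.0 [481.37991781 230.41200706 283.35197319] [ 1.79954158e+02 -5.29113275e-03  1.59787673e+01]
[255.49956099 192.00380521]
195 132
```

View pics/c4.png

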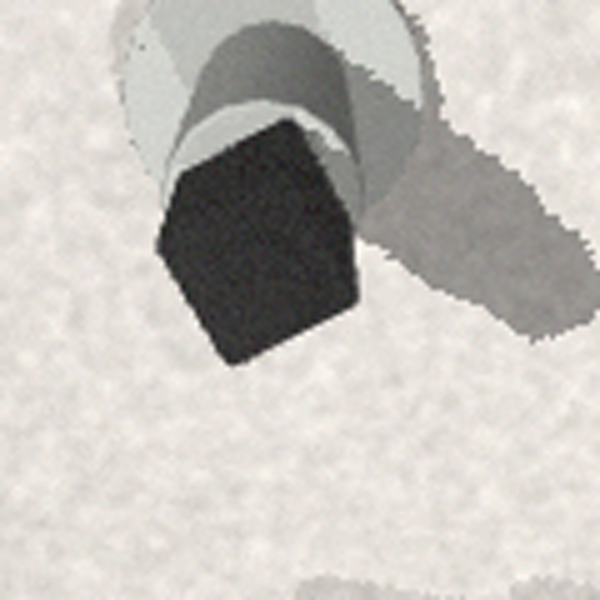

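The crop shows the black handle: top-face corners at crop (160,245), (232,366), (358,298), and underside corners at (178,180), (290,118), (350,212).

```bash
python3 - <<'E'
from h import *
import pickle
f,t=pickle.load(open('g4.pkl','rb'))
for z,P in((175,((160,245),(232,366),(358,298))),(125,((178,180),(290,118),(350,212)))):
    q=np.array([onz(f,195+u/5,132+v/5,z)[:2] for u,v in P]);d=np.diff(q,axis=0)
    print(z,(q[0]+q[2])/2,np.linalg.norm(d,axis=1),np.degrees(np.arctan2(d[:,1],d[:,0])))
D=pickle.load(open('f0.pkl','rb'))['top']
# top cam: handle top/bottom silhouette via dark mask
m=(D['image'].max(2)<75).astype(np.uint8)
n,l,st,ce=cv2.connectedComponentsWithStats(m);i=l[216,125];print(st[i],ce[i])
h=cv2.approxPolyDP(cv2.convexHull(np.argwhere(l==i)[:,::-1].astype(np.int32)),2,True)[:,0];print(h.tolist())
print([onz(D,*p,175)[:2].round(1).tolist() for p in h])
x=np.load('bk.npy');cv2.imwrite('pics/b4.png',np.clip(1.8*cv2.resize(x[120:260],None,fx=4,fy=4).astype(float),0,255).astype(np.uint8))
E
```

```text
175 [482.76169603 240.18593916] [24.10044888 24.28766621] [-135.29884528  -44.26702522]
125 [483.15680715 240.6750752 ] [25.00470912 21.99210364] [ -44.71270728 -131.7610363 ]
[115 207  49  27 786] [139.45419847 220.67684478]
[[161, 233], [135, 230], [123, 226], [115, 216], [126, 207], [163, 219]]
[[451.3, 175.8], [457.5, 220.2], [464.8, 240.9], [482.3, 255.4], [497.3, 237.2], [474.9, 173.0]]
```

View pics/b4.png

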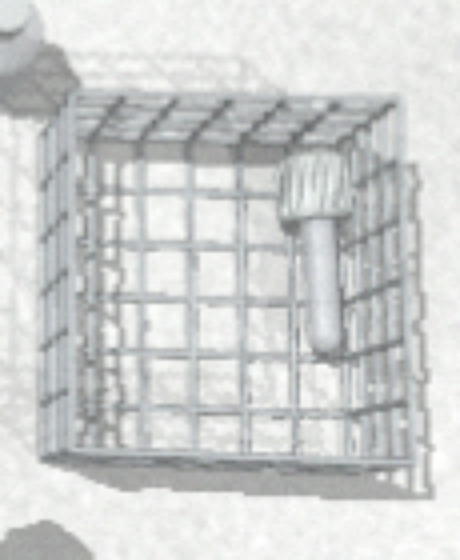

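The vial lies on the basket floor, cap at crop (315,190) and tube down to (325,350). Now the probe: handle at about (482.5,240), faces at 45°, so I turn the tool by -0.506 rad about its z and descend.

```bash
python3 -m handwheel '{"translation":[[0.1,-0.2,0],[0.2,-0.5,0],[0.4,-0.8,1],[0.4,-0.8,3],[0.4,-0.8,5.5],[0.4,-0.8,8],[0.4,-0.8,10.5],[0.4,-0.8,12.7],[0.4,-0.8,14.2],[0.4,-0.8,14.6]],"rot":[[0,0,-0.1],[0,0,-0.2],[0,0,-0.3],[0,0,-0.4],[0,0,-0.506],[0,0,-0.506],[0,0,-0.506],[0,0,-0.506],[0,0,-0.506],[0,0,-0.506]],"fingers":[0.8,0.8,0.8,0.8,0.8,0.8,0.8,0.8,0.8,0.8]}'
python3 - <<'E'
from h import *
f=snap('wrist');s=observe();print(s['t'],s['eef_pos'],s['tcp_rot'],s['ft_force'])
cv2.imwrite('pics/w5.png',np.clip(1.8*f['image'][...,::-1].astype(float),0,255).astype(np.uint8))
E
```

```text
t: 8.83
eef_pos: [481.7, 237.6, 134.7]
tcp_rot: [-179.9, 0.3, 44.8]
ft_force: [-0.8, -0.0, -0.2]
opening: 0.8
grip_force: 0.0
8.8833 [482.03780493 237.93333407 135.30941199] [-179.92662703    0.21576075   44.85307834] [-0.2897301   0.26455889 -1.0172613 ]
```

View pics/w5.png

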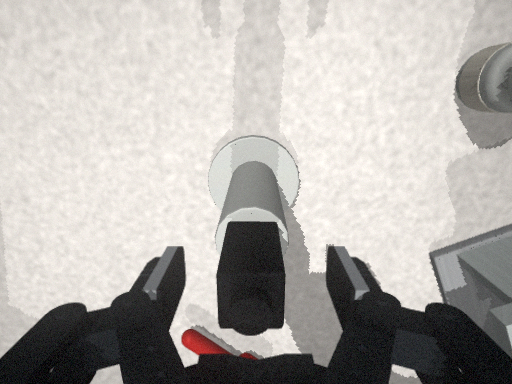

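The handle sits between the pads (handle centre column 251, pads at 185 and 327), with faces parallel. Closing and lifting.

```bash
python3 -m handwheel '{"translation":[[0,0,0],[0,0,0],[0,0,0],[0,0,0],[0,0,0],[0,0,0],[0,0,0],[0,0,0],[0,0,0],[0,0,-0.3]],"rot":[[0,0,0],[0,0,0],[0,0,0],[0,0,0],[0,0,0],[0,0,0],[0,0,0],[0,0,0],[0,0,0],[0,0,0]],"fingers":[0.5,0.3,0.1,0,0,0,0,0,0,0]}' 70
python3 -m handwheel '{"translation":[[0,0,-0.7],[0,0,-2],[0,0,-3.5],[0,0,-5],[0,0,-6.5],[0,0,-8],[0,0,-9.5],[0,0,-11],[0,0,-12],[0,0,-12.5]],"rot":[[0,0,0],[0,0,0],[0,0,0],[0,0,0],[0,0,0],[0,0,0],[0,0,0],[0,0,0],[0,0,0],[0,0,0]],"fingers":[0,0,0,0,0,0,0,0,0,0]}'
python3 -m handwheel '{"translation":[[0,0,0],[0,0,0],[0,0,0],[0,0,0],[0,0,0],[0,0,0],[0,0,0],[0,0,0],[0,0,0],[0,0,0]],"rot":[[0,0,0],[0,0,0],[0,0,0],[0,0,0],[0,0,0],[0,0,0],[0,0,0],[0,0,0],[0,0,0],[0,0,0]],"fingers":[0,0,0,0,0,0,0,0,0,0]}'
python3 - <<'E'
from h import *
s=observe();print(s['qpos'])
E
```

```text
t: 9.72
eef_pos: [482.7, 240.2, 140.7]
tcp_rot: [180.0, -0.0, 45.0]
ft_force: [0.6, -0.1, -1.4]
opening: 0.299
grip_force: 68.7
t: 10.55
eef_pos: [483.0, 240.4, 267.1]
tcp_rot: [180.0, -0.1, 45.0]
ft_force: [0.2, 0.1, -1.9]
opening: 0.294
grip_force: 68.7
t: 11.38
eef_pos: [482.6, 240.1, 265.4]
tcp_rot: [-180.0, -0.0, 45.0]
ft_force: [-0.5, -0.1, -1.7]
opening: 0.302
grip_force: 68.7
[1.91027051e+01 1.37771233e+01 9.14216174e+01 6.19213520e-03
 7.47960724e+01 6.41364068e+01]
```

```bash
python3 -m handwheel '{"translation":[[-0.6,1.2,0],[-1.8,3.8,0],[-3.3,6.8,0],[-4.8,10,0],[-6.3,13.2,0],[-7.8,16.3,0],[-9.2,19.2,0],[-10.3,21.5,0],[-10.9,22.8,0],[-11.1,23.2,0]],"rot":[[0,0,0],[0,0,0],[0,0,0],[0,0,0],[0,0,0],[0,0,0],[0,0,0],[0,0,0],[0,0,0],[0,0,0]],"fingers":[0,0,0,0,0,0,0,0,0,0]}'
python3 -m handwheel '{"translation":[[0,0,0],[0,0,0],[0,0,0],[0,0,0],[0,0,0],[0,0,0],[0,0,0],[0,0,0],[0,0,0],[0,0,0]],"rot":[[0,0,0],[0,0,0],[0,0,0],[0,0,0],[0,0,0],[0,0,0],[0,0,0],[0,0,0],[0,0,0],[0,0,0]],"fingers":[0,0,0,0,0,0,0,0,0,0]}'
python3 - <<'E'
from h import *
import pickle
G={n:snap(n) for n in('wrist','top','side')};pickle.dump(G,open('g6.pkl','wb'))
s=observe();print(s['t'],s['eef_pos'],s['tcp_rot'])
def crop(f,u,v,s=4,w=100,h=150): x=int(u-w/2);y=int(v-h/2);print(x,y);return np.clip(1.6*cv2.resize(f['image'][y:y+h,x:x+w,::-1],None,fx=s,fy=s,interpolation=cv2.INTER_CUBIC).astype(float),0,255).astype(np.uint8)
P=[568,-3,150]
for n in G: print(n,proj(G[n],P),proj(G[n],[568,-3,100]))
cv2.imwrite('pics/c6.png',np.hstack([crop(G['wrist'],*proj(G['wrist'],P)),crop(G['side'],*proj(G['side'],P))]))
E
```

```text
t: 12.22
eef_pos: [568.8, -4.6, 265.3]
tcp_rot: [180.0, -0.0, 44.8]
ft_force: [-0.6, 0.5, -2.0]
opening: 0.296
grip_force: 69.0
t: 13.05
eef_pos: [568.0, -2.5, 265.3]
tcp_rot: [-180.0, -0.0, 45.0]
ft_force: [-0.7, -0.8, -2.0]
opening: 0.295
grip_force: 69.0
13.2 [567.98064424  -2.54507679 265.32397433] [-1.79994585e+02 -4.89543853e-03  4.49592443e+01]
wrist [255.74427058 189.47329959] [255.68042656 174.76915492]
top [265.11420367 166.43967637] [265.29772585 172.91988311]
side [267.72013784 183.29706378] [267.43199749 203.00327799]
205 114
217 108
```

View pics/c6.png

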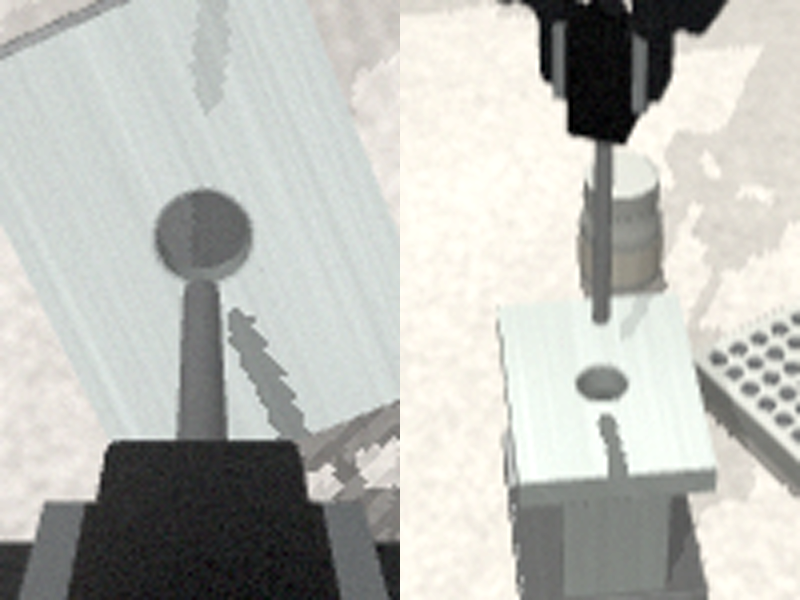

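The rod's tip is at wrist pixel (255.5,185.7) and side pixel (267.2,187.7). The bore is at wrist (255.75,172.75) and side (267.5,203.75).

```bash
python3 - <<'E'
from h import *
import pickle
G=pickle.load(open('g6.pkl','rb'));w,s=G['wrist'],G['side']
b=cross(ray(w,255.75,172.75),ray(s,267.5,203.75));t=cross(ray(w,255.5,185.7),ray(s,267.2,187.7));print(b,t)
for z in(140,143,146): print(z,onz(w,255.5,185.7,z),onz(s,267.2,187.7,z))
print(onz(w,255.75,172.75,100),onz(s,267.5,203.75,100))
# rod axis upper end (just under handle): wrist (202,440), side (202,145)
u=cross(ray(w,205+202/4,114+440/4),ray(s,217+202/4,108+145/4));print('upper',u)
E
```

```text
[568.84033739  -2.07261612  96.82499038] [567.63553913  -2.61938663 138.96526047]
140 [568.1376198   -2.57574533 140.        ] [566.81912857  -3.41447965 140.        ]
143 [568.76316872  -1.94789101 143.        ] [565.23608828  -6.29431612 143.        ]
146 [569.38871764  -1.32003669 146.        ] [563.65304799  -9.1741526  146.        ]
[569.52107222  -1.57685022 100.        ] [567.15682034  -4.83747137 100.        ]
upper [570.14389424   1.16674404 234.84011668]
```

Tip offset from the bore is about (-1.1,-0.5) mm, which is small against 8 mm clearance. I correct it and lower 94 mm, then hold.

```bash
python3 -m handwheel '{"translation":[[0.1,0.04,0],[0.1,0.04,0.3],[0.1,0.04,0.9],[0.1,0.04,1.6],[0.1,0.04,2.4],[0.1,0.04,3.2],[0.1,0.04,4],[0.1,0.04,4.7],[0.1,0.04,5.2],[0.1,0.04,5.5]],"rot":[[0,0,0],[0,0,0],[0,0,0],[0,0,0],[0,0,0],[0,0,0],[0,0,0],[0,0,0],[0,0,0],[0,0,0]],"fingers":[0,0,0,0,0,0,0,0,0,0]}'
python3 -m handwheel '{"translation":[[0,0,0.3],[0,0,0.8],[0,0,1.4],[0,0,2.1],[0,0,2.8],[0,0,3.4],[0,0,3.8],[0,0,3.9],[0,0,3.9],[0,0,3.9]],"rot":[[0,0,0],[0,0,0],[0,0,0],[0,0,0],[0,0,0],[0,0,0],[0,0,0],[0,0,0],[0,0,0],[0,0,0]],"fingers":[0,0,0,0,0,0,0,0,0,0]}'
python3 -m handwheel '{"translation":[[0,0,0],[0,0,0],[0,0,0],[0,0,0],[0,0,0],[0,0,0],[0,0,0],[0,0,0],[0,0,0],[0,0,0]],"rot":[[0,0,0],[0,0,0],[0,0,0],[0,0,0],[0,0,0],[0,0,0],[0,0,0],[0,0,0],[0,0,0],[0,0,0]],"fingers":[0,0,0,0,0,0,0,0,0,0]}'
python3 - <<'E'
from h import *
G={n:snap(n) for n in('wrist','side')}
def crop(f,u,v,s=5,w=80,h=100): x=int(u-w/2);y=int(v-h/2);print(x,y);return np.clip(1.6*cv2.resize(f['image'][y:y+h,x:x+w,::-1],None,fx=s,fy=s,interpolation=cv2.INTER_CUBIC).astype(float),0,255).astype(np.uint8)
P=[568,-3,100]
cv2.imwrite('pics/c7.png',np.hstack([crop(G[n],*proj(G[n],P)) for n in G]))
E
```

```text
t: 14.03
eef_pos: [568.5, -2.0, 209.2]
tcp_rot: [-179.9, 0.0, 45.0]
ft_force: [0.3, 0.3, -1.1]
opening: 0.294
grip_force: 69.0
t: 14.87
eef_pos: [569.2, -2.1, 171.4]
tcp_rot: [180.0, -0.0, 45.0]
ft_force: [0.2, 0.3, -1.9]
opening: 0.297
grip_force: 69.0
t: 15.7
eef_pos: [568.9, -2.1, 171.3]
tcp_rot: [-180.0, -0.0, 45.0]
ft_force: [-0.4, 0.4, -0.4]
opening: 0.298
grip_force: 69.0
215 158
227 153
```

View pics/c7.png

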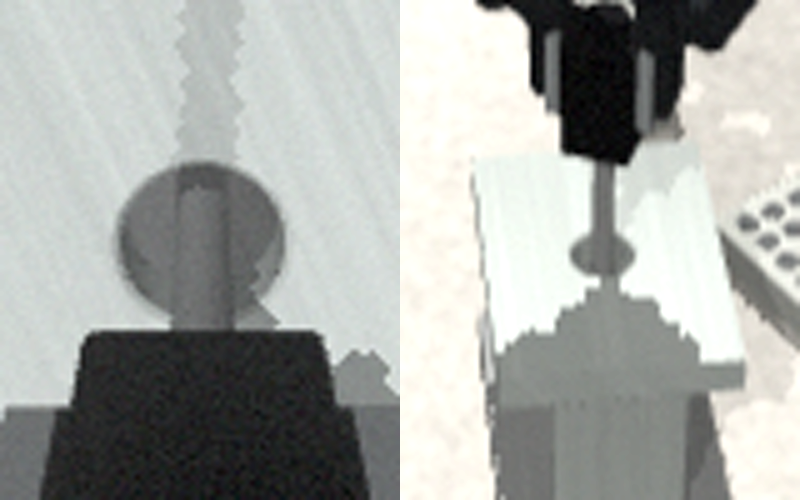

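In both views the rod is centred in the bore: wrist columns 202 (rod) and 202 (bore), side columns 603 and 603. No contact force shows and it is still. Handing in.

```bash
python3 -c "
from rig import *
print(close_job())"
```

```text
the job is handed in; nothing more can be done
None
```

I handed the job in at about 16 s: the vial lies in the basket, and the gripper holds the probe still and centred in the bore, tip estimated at 48 mm above the table; `close_job()` gave no verdict.

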